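# Draw the scraper from its locked sheath and hold it level over the board

### The job

Turn the red-knobbed brass keeper on the tool stand a quarter turn anticlockwise to its open stop and leave it open, then draw the orange-handled scraper out of its sheath and turn it level, with the tip of its blade over the middle of the brown soldering board and the whole tool at least 10 cm above the bench. Finish while still holding it there, still and level, and leave the oil bottle, the wax block and the brass weight where they stand.

Things in the scene. Friction and masses are not known exactly. Their poses are not given: they have to be found in the camera images.
- stand: fixed tool stand: wooden base 14 mm thick (-90..80 mm in its x, -115..35 in its y), pivot post for the keeper, and a square aluminium sheath (34 mm outside, 26 inside) leaning 45 degrees in the x-z plane, from its inner floor at (50, 0, 30) mm up along (-0.707, 0, 0.707), towards the robot, to the mouth at (-12, 0, 92). Origin underneath, z up
- keeper (a joint): hinge of the brass keeper about the upright post at (-77, -85) mm of the stand; 0 = closed (its plate blocks the butt of the tool, which cannot be drawn out), 1.571 = open stop; grows anticlockwise seen from above. Starts at 0 to 0.15; light friction (0.05 N m), stays where it is left
- keeper_hinge (a point): point on the keeper's vertical hinge line, 152 mm above the bench (height of the top of the blocking plate; the hub's top is 14 mm lower)
- keeper_knob (a point): centre of the top of the keeper's upright round red knob, 14 mm in diameter, 37 mm tall (foot at 135 mm, top at 172 mm above the bench), 70 mm from the hinge line; closed it is on the stand's -y side of the post, open on the +x side
- scraper: loose hand scraper, 150 mm long, 50 g. Origin mid-length on its underside; +y to the butt, -y to the blade's tip. Orange handle y -6..75 mm, 20 wide (x), 22 thick (z 0..22); steel blade y -75..-5, 12 wide. In the sheath its y runs up the sheath, its x along the stand's y; tip on the sheath's floor, pointing down and away from the robot; 62 mm of handle stands out
- scraper_tip (a point): tip of the scraper's blade, at (0, -75, 4) mm of the scraper
- solder_board: fixed brown scorched soldering board, 91 x 119 x 12 mm (x, y, z), lying flat on the bench; origin at the centre of its underside
- oil_bottle: brown oil bottle with black cap, 32 mm across, 66 mm tall, loose; origin under its centre; leave it alone
- wax_block: green wax block, 34 x 52 x 18 mm, loose; origin under its centre; leave it alone
- brass_weight: brass weight with a knob on top, 33 mm across, 44 mm tall, loose; origin under its centre; leave it alone

How it is judged:
On the way, in this order (a step that is already met when the one before it is completed fails the run):
1. the keeper is turned to its open stop while the scraper is still in its sheath (value of joint keeper above 1.4 rad and distance of scraper from where it was at the start of the episode below 0.02 m), for 0.2 s.
2. the scraper is drawn clear of the sheath, held by the fingers (contact force between the fingers and scraper above 1 N and height (world z) of scraper_tip above 0.1 m and contact force between scraper and stand below 0.1 N), for 0.2 s.
At the end, for the whole second after the job is handed in: The keeper is open (above 1.40 rad); the fingers hold the scraper still, level within 15 degrees, tip and middle over 10 cm above the bench, the tip within 40 mm (seen from above) of the board's centre, touching neither stand nor board (all of step 2 and value of joint keeper above 1.4 rad and height (world z) of scraper above 0.1 m and angle between scraper's own y axis and vertical between 1.3108 and 1.8308 rad and horizontal distance between scraper_tip and solder_board below 0.04 m and contact force between scraper and solder_board below 0.1 N and linear speed of scraper below 0.03 m/s and angular speed of scraper below 0.3 rad/s); the arm keeps its last pose, push and grip.
It fails at once if the oil bottle is moved more than 2 cm or tipped (distance of oil_bottle from where it was at the start of the episode above 0.02 m or angle between oil_bottle's own z axis and vertical above 0.5 rad).
It fails at once if the wax block is moved more than 2 cm or tipped (distance of wax_block from where it was at the start of the episode above 0.02 m or angle between wax_block's own z axis and vertical above 0.5 rad).
It fails at once if the brass weight is moved more than 2 cm or tipped (distance of brass_weight from where it was at the start of the episode above 0.02 m or angle between brass_weight's own z axis and vertical above 0.5 rad).
It also fails if it takes over 54 s, if anything falls off the work surface, if the arm or the gripper's body presses on something with over 40 N, if the wrist force passes 120 N, or if a joint passes its speed limit or range.

### The arm

A 7-joint arm with a two-finger parallel gripper is mounted at the origin on a cart in front of the work surface, level with it; the furniture and walls round the work are solid. World frame = base frame: x ahead of the robot, y to its left, z up, the work surface at z = 0. Lengths are in m, angles in rad, forces in N, time in s.
With the tool pointing down it reaches from about 0.4 to 0.85 m from the base axis. Payload 10.4 kg.
Tool frame: the origin (TCP) lies midway between the tips of the shut fingers; the grasp point (between the pads) lies 19 mm behind it (manip.tcp_to_grasp is the distance from the TCP to the grasp point, in m); z points along the fingers, y is the line along which they close (so a half turn about z gives the same grasp; the last joint's range is limited). The gripper opens to 85 mm and grips with 20 to 120 N. Pads are 22 mm wide; open, the fingers measure 114 mm over their backs; the gripper's body (76 mm by 85 mm) begins 54 mm behind the grasp point. The pads swing forward as they close: fully open they stand 13 mm farther back than shut.
Start: joints at [-1.242, 0.332, -0.065, 1.46, 0.022, 1.35, -0.088], TCP at [0.215, 0.587, 0.231] pointing down, gripper open.
Joint ranges: [-2.6, 2.6], [-0.5, 2.12], [-1.47, 1.34], [0.16, 2.42], [-1.27, 4.41], [0.06, 2.06], [-2.6, 2.6]. Speed limits (rad/s): [2.22, 2.22, 2.79, 2.79, 3.14, 3.14, 3.14].

### API

Orientations are given as a unit quaternion [x, y, z, w].
In Python, from workcell import manip gives the robot as it stands.
- The arm moves only by the shell command python3 -m jog 'ROWS' [FORCE]. ROWS is a JSON object of lists of equal length, an entry for each row: "offset": the shift along the world's x, y, z in m, a list of three; "yaw": the turn about the world's z in degrees; "jaw": the closure, from 0 (fully open) to 1 (shut). A call has 1 to 20 rows; each row shifts and turns the commanded pose from where the row before left it; what a row does not reach is not made up. A row lasts 1/12 s, in which the tool goes at most 41.7 mm and 7.16 degrees, less where a joint would pass 70% of its speed; a pose out of reach is approached as far as the arm can. A call is refused whole if a number of a shift passes 0.0417 or a number of a turn 7.16, either way. A call with a gripper value outside its range is refused whole. The fingers move at their own pace and stop on an object; FORCE is the grip in N (left out, the last holds). Time passes only in rows, so rows that do not move let the fingers close. It gives the time, the measured TCP pose, the force, the opening and the grip force at its end, in the units of the state.
- manip.get_obs(): the state, without advancing time (a new reading comes with each control period).
- manip.camera(name): name is "side" or "top" or "wrist"; returns a dict with "frame" (400x640x3 uint8, red, green, blue), "camera_matrix" (3x3 intrinsics, pixels), "eye" and "attitude" of the camera in the world; the wrist camera has in their place "hand_eye" (4x4, takes a point from camera to tool coordinates, whose origin is the TCP and whose axes are the flange's). Camera axes: x right, y up, looking along -z (the intrinsics and any distortion apply to the point x, -y, -z); pixel columns grow to the right and rows downward; lengths in m; the calibration is good to about 2 mm. A picture is of the moment at which its call begins: read the wrist's pose just before it. There is no depth.
- manip.hand_in(): hands the job in; it is judged then, once.
Trained networks look in a picture, given as the dict that the camera call returned (one of the last four; its "shot" number tells which), for a name from the list of things; names that differ only in an ending like _2 or _b are one class to them, and where a whole thing is asked for, a point or a joint stands for the part that bears it (a point fixed in the world has none). Each returns a list of dicts, best first, with "score" (0 to 1); they miss things now and then, are a little off and sometimes report something else, mostly with a low value. They report only what shows in the picture. A call takes as long as a camera call.
- manip.masks_of(picture, name): "region" (400x640 bool, what is visible of it).
- manip.tip_of(picture, name): "at" ([x, y, z] in m, in world coordinates, good to about 4 mm: a listed point, or the origin of a listed thing).
The state is a dict: "clock": time; "joint_pos": joint angles; "joint_velocities": joint speeds; "tau": joint torques, N m; "position": TCP position; "ee_rot": TCP orientation; "ft_force": force on the tool from outside, world axes, zero at the start; "torque": the same for the moment, N m; "grip_width": opening from 0.0 (shut) to 1.0 (fully open); "grasp_force": force on a finger pad.
Only numpy, scipy, OpenCV 4.12 (cv2) and the standard library are available. Lean on these libraries where they do the work, as an engineer would, in place of code of your own. Each camera call takes 0.05 s, during which the arm holds its last target. There are 200 camera calls.

## Working session

There is one attempt and no reset: what is moved stays moved. The work goes in short steps, Python scripts to look and compute and a shell command to move; the robot and the scene stay as the last step left them, time stands still between calls to the robot, and variables do not carry over. Pictures are saved under pics/ and viewed, at most 10 in all, crops included, and the job is handed in when it is done.

```bash
mkdir -p pics
cat > h.py <<'E'
from workcell import manip
import numpy as np, cv2
from scipy.spatial.transform import Rotation as R
def st():
    o=manip.get_obs(); e=R.from_quat(o["ee_rot"])
    print("t",round(o["clock"],2),"p",np.round(o["position"],4),"y-axis",np.round(e.as_matrix()[:,1],3),"z",np.round(e.as_matrix()[:,2],3),"F",np.round(o["ft_force"],1),"w",round(o["grip_width"],3),"g",round(o["grasp_force"],1))
    return o
def find(pic,names):
    for n in names:
        r=manip.tip_of(pic,n)
        print(n,[(np.round(d["at"],3).tolist(),round(d["score"],2)) for d in r[:2]])
def save(pic,f): cv2.imwrite("pics/"+f,pic["frame"][:,:,::-1])
E
python3 - <<'E'
from h import *
st(); print(manip.tcp_to_grasp)
N=["stand","keeper_hinge","keeper_knob","scraper","scraper_tip","solder_board","oil_bottle","wax_block","brass_weight"]
P={}
for c in ["side","top"]:
    p=manip.camera(c); print(c); save(p,c+"0.png"); find(p,N)
    P[c]=p
E
```

```text
t 0.0 p [0.2152 0.5864 0.2305] y-axis [ 0.345  0.939 -0.001] z [-0.    -0.001 -1.   ] F [ 0.2 -0.  -0.6] w 0.998 g 0.0
0.0187
side
stand [([0.6, -0.136, -0.0], 0.76)]
keeper_hinge [([0.528, -0.228, 0.15], 0.6)]
keeper_knob [([0.542, -0.297, 0.173], 0.59)]
scraper [([0.597, -0.136, 0.078], 0.56)]
scraper_tip []
solder_board [([0.544, 0.181, 0.002], 0.93)]
oil_bottle [([0.422, -0.334, 0.0], 0.8), ([0.422, 0.001, 0.002], 0.31)]
wax_block [([0.687, -0.356, 0.002], 0.85)]
brass_weight [([0.42, -0.002, 0.001], 0.65)]
top
stand [([0.598, -0.138, 0.005], 0.72)]
keeper_hinge [([0.532, -0.228, 0.149], 0.58)]
keeper_knob [([0.544, -0.298, 0.17], 0.64), ([0.424, 0.002, -0.002], 0.56)]
scraper [([0.417, -0.334, 0.0], 0.71), ([0.601, -0.139, 0.086], 0.65)]
scraper_tip [([0.602, -0.135, 0.003], 0.51)]
solder_board [([0.602, -0.137, 0.004], 0.72), ([0.548, 0.183, -0.003], 0.65)]
oil_bottle [([0.422, -0.338, 0.0], 0.63)]
wax_block [([0.678, -0.36, 0.001], 0.62)]
brass_weight [([0.424, 0.003, 0.0], 0.47)]
```

View pics/side0.png

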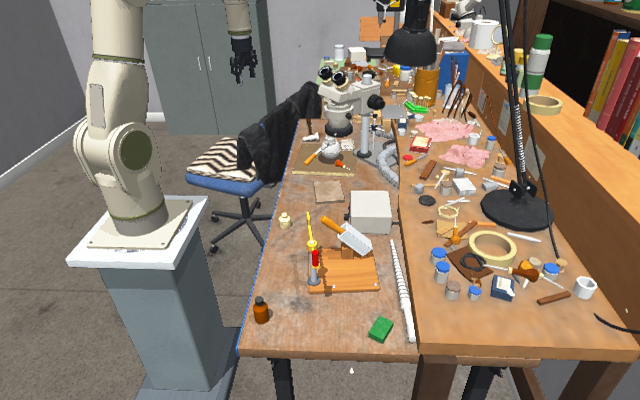

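View pics/top0.png

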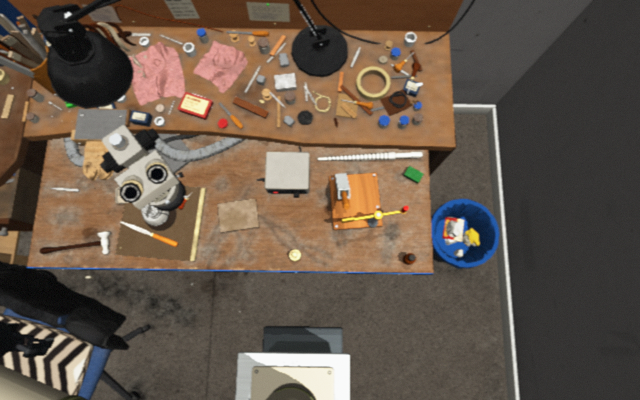

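The side picture shows the red knob at (316,258), the orange handle at (330,230), board (328,190), bottle (261,310), weight (285,220), wax (381,328). The top picture shows the keeper bar from (345,222) to the knob at (405,209), a grey box at (287,172), and the board at (238,216); these agree with the networks (stand yaw ≈ 5°). Next I move above the knob.

```bash
python3 -m jog '{"offset":[[0.02,-0.034,0.005],[0.02,-0.034,0.005],[0.02,-0.034,0.005],[0.02,-0.034,0.005],[0.02,-0.034,0.005],[0.02,-0.034,0.005],[0.02,-0.034,0.005],[0.02,-0.034,0.005],[0.02,-0.034,0.005],[0.02,-0.034,0.005],[0.02,-0.034,0.005],[0.02,-0.034,0.005]],"yaw":[-5,-5,-5,-5,-5,-5,-5,-5,-5,-5,-5,-5],"jaw":[0,0,0,0,0,0,0,0,0,0,0,0]}' 30
python3 -m jog '{"offset":[[0.005,-0.036,0],[0.005,-0.036,0],[0.005,-0.036,0],[0.005,-0.036,0],[0.005,-0.036,0],[0.005,-0.036,0],[0.005,-0.036,0],[0.005,-0.036,0],[0.005,-0.036,0],[0.005,-0.036,0],[0.005,-0.036,0],[0,-0.03,0],[0,0,0],[0,0,0]],"yaw":[0,0,0,0,0,0,0,0,0,0,0,0,0,0],"jaw":[0,0,0,0,0,0,0,0,0,0,0,0,0,0]}'
python3 - <<'E'
from h import *
st()
for i in range(2):
    p=manip.camera("wrist"); find(p,["keeper_knob","keeper_hinge","stand","scraper"])
save(p,"w1.png")
E
```

```text
clock: 2.0
position: [0.456, 0.1769, 0.2919]
ee_rot: [0.645, 0.764, 0.001, 0.0]
ft_force: [0.6, 0.9, 0.7]
grip_width: 0.998
grasp_force: 0.0
clock: 3.17
position: [0.5097, -0.2493, 0.2912]
ee_rot: [0.645, 0.764, -0.001, 0.0]
ft_force: [0.5, 0.5, 0.7]
grip_width: 0.999
grasp_force: 0.0
t 3.17 p [ 0.5097 -0.2493  0.2912] y-axis [ 0.986  0.167 -0.001] z [-0.001 -0.001 -1.   ] F [0.5 0.5 0.7] w 0.999 g 0.0
keeper_knob [([0.543, -0.295, 0.172], 0.71), ([0.688, -0.356, -0.0], 0.21)]
keeper_hinge [([0.531, -0.227, 0.148], 0.95), ([0.419, -0.334, 0.001], 0.68)]
stand [([0.596, -0.138, -0.0], 0.61)]
scraper [([0.604, -0.142, 0.083], 0.75)]
keeper_knob [([0.543, -0.298, 0.174], 0.69)]
keeper_hinge [([0.528, -0.229, 0.15], 0.92)]
stand [([0.595, -0.139, -0.0], 0.84)]
scraper [([0.602, -0.138, 0.085], 0.82)]
```

View pics/w1.png

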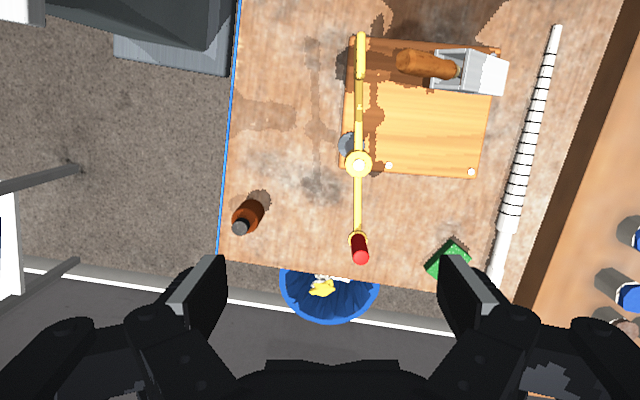

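The wrist view shows the knob at (360,245), the hub at (358,163), and the plate end at (361,40) in front of the orange butt at (400,60). The fingers straddle the bar squarely. Descend over the knob and grip.

```bash
python3 -m jog '{"offset":[[0.011,-0.016,0],[0.011,-0.016,-0.005],[0.011,-0.016,-0.02],[0,0,-0.03],[0,0,-0.03],[0,0,-0.03],[0,0,-0.02],[0,0,-0.01],[0,0,0],[0,0,0],[0,0,0],[0,0,0],[0,0,0],[0,0,0],[0,0,0],[0,0,0]],"yaw":[0,0,0,0,0,0,0,0,0,0,0,0,0,0,0,0],"jaw":[0.3,0.3,0.3,0.3,0.3,0.3,0.3,0.3,0.3,1,1,1,1,1,1,1]}' 30
python3 -c "
from h import *
st()"
```

```text
clock: 5.0
position: [0.544, -0.2957, 0.1477]
ee_rot: [0.644, 0.765, 0.0, 0.001]
ft_force: [-1.4, 0.1, 7.6]
grip_width: 0.154
grasp_force: 29.2
t 5.0 p [ 0.544  -0.2957  0.1477] y-axis [0.985 0.171 0.002] z [ 0.002 -0.001 -1.   ] F [-1.4  0.1  7.6] w 0.154 g 29.2
```

```bash
python3 -c "
import numpy as np
a=np.radians(np.linspace(-79,7,15));p=np.c_[np.cos(a),np.sin(a)]*.07
print(np.round(np.diff(p,axis=0),4).tolist(),np.degrees(a[1]-a[0]))"
```

```text
[[0.0073, 0.0018], [0.007, 0.0026], [0.0067, 0.0033], [0.0063, 0.004], [0.0059, 0.0047], [0.0053, 0.0053], [0.0047, 0.0058], [0.0041, 0.0063], [0.0034, 0.0067], [0.0026, 0.007], [0.0019, 0.0073], [0.0011, 0.0074], [0.0003, 0.0075], [-0.0005, 0.0075]] 6.142857142857132
```

```bash
python3 -m jog '{"offset":[[0.0073,0.0018,0],[0.007,0.0026,0],[0.0067,0.0033,0],[0.0063,0.004,0],[0.0059,0.0047,0],[0.0053,0.0053,0],[0.0047,0.0058,0]],"yaw":[6.1,6.1,6.1,6.1,6.1,6.1,6.1],"jaw":[1,1,1,1,1,1,1]}'
python3 -m jog '{"offset":[[0.0041,0.0063,0],[0.0034,0.0067,0],[0.0026,0.007,0],[0.0019,0.0073,0],[0.0011,0.0074,0],[0.0003,0.0075,0],[-0.0002,0.004,0],[0,0,0],[0,0,0]],"yaw":[6.1,6.1,6.1,6.1,6.1,6.1,4,0,0],"jaw":[1,1,1,1,1,1,1,1,1]}'
python3 - <<'E'
from h import *
st()
p=manip.camera("top"); find(p,["keeper_knob","keeper_hinge"])
E
```

```text
clock: 5.58
position: [0.5866, -0.268, 0.1476]
ee_rot: [0.319, 0.948, -0.0, 0.0]
ft_force: [-6.6, 1.2, 8.8]
grip_width: 0.146
grasp_force: 29.6
clock: 6.33
position: [0.599, -0.2226, 0.1476]
ee_rot: [-0.027, 1.0, -0.0, -0.0]
ft_force: [-6.4, -0.8, 8.3]
grip_width: 0.15
grasp_force: 29.6
t 6.33 p [ 0.599  -0.2226  0.1476] y-axis [-0.054  0.999 -0.001] z [-0.    -0.001 -1.   ] F [-6.4 -0.8  8.3] w 0.15 g 29.6
keeper_knob [([0.422, -0.334, 0.0], 0.43)]
keeper_hinge []
```

```bash
python3 -m jog '{"offset":[[0,0.003,0],[0,0.003,0],[0,0.002,0],[0,0,0]],"yaw":[0,0,0,0],"jaw":[1,1,1,1]}'
```

```text
clock: 6.82
position: [0.5988, -0.2215, 0.1478]
ee_rot: [-0.024, 1.0, -0.005, 0.001]
ft_force: [0.7, -21.7, 0.3]
grip_width: 0.157
grasp_force: 29.5
```

```bash
python3 -m jog '{"offset":[[0,-0.004,0],[0,-0.003,0],[0,0,0],[0,0,0],[0,0,0],[0,0,0.02],[0,0,0.03],[0,0,0.03],[-0.01,0,0.03],[-0.02,0.005,0.01],[-0.02,0.005,0],[-0.02,0.005,0],[-0.02,0.005,0],[0,0,0],[0,0,0]],"yaw":[0,0,0,0,0,0,0,0,0,0,0,0,0,0,0],"jaw":[1,1,0.5,0.5,0.5,0.5,0.4,0.4,0.4,0.4,0.4,0.4,0.4,0.4,0.4]}'
python3 - <<'E'
from h import *
st()
N=["keeper_knob","keeper_hinge","stand","scraper"]
p=manip.camera("wrist"); find(p,N);save(p,"w2.png")
p=manip.camera("top"); find(p,N)
p=manip.camera("side"); find(p,N)
E
```

```text
clock: 8.07
position: [0.5096, -0.2, 0.2669]
ee_rot: [-0.028, 1.0, 0.0, 0.001]
ft_force: [0.1, -0.7, -0.6]
grip_width: 0.598
grasp_force: 0.0
t 8.07 p [ 0.5096 -0.2     0.2669] y-axis [-0.056  0.998  0.001] z [ 0.001  0.001 -1.   ] F [ 0.1 -0.7 -0.6] w 0.598 g 0.0
keeper_knob [([0.599, -0.221, 0.17], 0.72)]
keeper_hinge [([0.53, -0.229, 0.149], 0.96)]
stand [([0.595, -0.14, 0.001], 0.84)]
scraper [([0.599, -0.138, 0.087], 0.92), ([0.531, -0.227, 0.149], 0.42)]
keeper_knob []
keeper_hinge []
stand [([0.6, -0.137, 0.002], 0.56)]
scraper [([0.597, -0.14, 0.087], 0.48)]
keeper_knob [([0.6, -0.223, 0.172], 0.71)]
keeper_hinge [([0.528, -0.23, 0.151], 0.97), ([0.544, 0.18, 0.001], 0.59)]
stand [([0.599, -0.136, -0.0], 0.69)]
scraper [([0.6, -0.219, 0.173], 0.73), ([0.598, -0.137, 0.079], 0.63)]
```

View pics/w2.png

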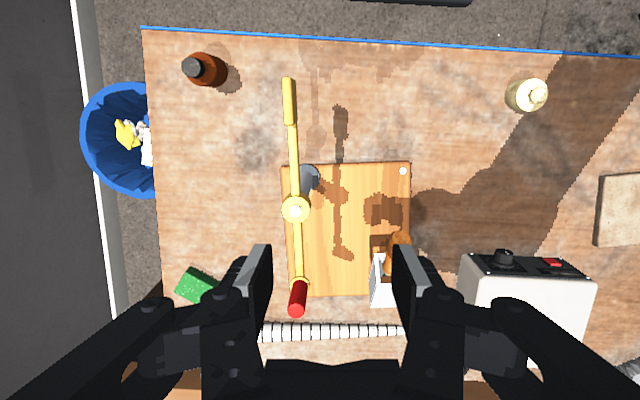

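The wrist view shows the keeper open, with its knob at (298,298), hub at (295,208) and plate at (289,100) running clear of the handle at (398,245). The stand yaw is 5.3°, so the grasp point works out at (0.561,-0.140). Next: go over the handle, descend, grip.

```bash
python3 -m jog '{"offset":[[0.017,0.02,0],[0.017,0.02,0],[0.017,0.02,0],[0,0,-0.03],[0,0,-0.03],[0,0,-0.03],[0,0,-0.03],[0,0,-0.03],[0,0,-0.018],[0,0,0],[0,0,0]],"yaw":[1,1,0,0,0,0,0,0,0,0,0],"jaw":[0.4,0.4,0.4,0.4,0.4,0.4,0.4,0.4,0.4,0.4,0.4]}'
python3 - <<'E'
from h import *
st()
p=manip.camera("wrist"); find(p,["scraper","stand"]);save(p,"w3.png")
E
```

```text
clock: 9.73
position: [0.5605, -0.1404, 0.0981]
ee_rot: [-0.045, 0.999, 0.0, -0.001]
ft_force: [0.5, -1.5, -0.1]
grip_width: 0.599
grasp_force: 0.0
t 9.73 p [ 0.5605 -0.1404  0.0981] y-axis [-0.09   0.996  0.   ] z [-0.002  0.    -1.   ] F [ 0.5 -1.5 -0.1] w 0.599 g 0.0
scraper [([0.602, -0.138, 0.084], 0.88)]
stand [([0.598, -0.14, -0.001], 0.94)]
```

View pics/w3.png

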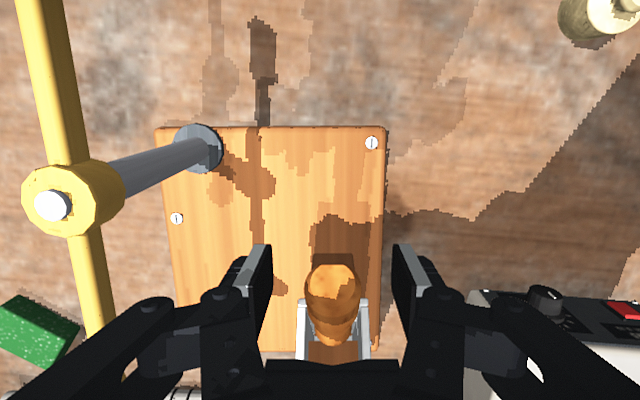

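The handle at (333,310) is centred between the pads and the sheath lies ahead of them. Grip it and draw it along the sheath axis.

```bash
python3 -m jog '{"offset":[[0,0,0],[0,0,0],[0,0,0],[0,0,0],[0,0,0],[0,0,0],[0,0,0],[-0.005,-0.0004,0.005],[-0.01,-0.0009,0.01],[-0.01,-0.0009,0.01],[-0.01,-0.0009,0.01]],"yaw":[0,0,0,0,0,0,0,0,0,0,0],"jaw":[1,1,1,1,1,1,1,1,1,1,1]}' 40
python3 -m jog '{"offset":[[-0.01,-0.0009,0.01],[-0.01,-0.0009,0.01],[-0.01,-0.0009,0.01],[-0.01,-0.0009,0.01],[-0.01,-0.0009,0.01],[-0.01,-0.0009,0.01],[0,0,0.015],[0,0,0.015],[0,0,0.015],[0,0,0],[0,0,0],[0,0,0]],"yaw":[0,0,0,0,0,0,0,0,0,0,0,0],"jaw":[1,1,1,1,1,1,1,1,1,1,1,1]}'
python3 - <<'E'
from h import *
st()
p=manip.camera("wrist"); find(p,["scraper","scraper_tip"]);save(p,"w4.png")
p=manip.camera("side"); find(p,["scraper","scraper_tip","keeper_knob","solder_board"]);save(p,"s4.png")
cv2.imwrite("pics/s4c.png",cv2.resize(p["frame"][150:350,220:420,::-1],(600,600)))
E
```

```text
clock: 10.8
position: [0.5247, -0.1438, 0.1336]
ee_rot: [-0.045, 0.999, 0.0, -0.001]
ft_force: [0.5, -0.2, -0.3]
grip_width: 0.219
grasp_force: 39.2
clock: 11.8
position: [0.4652, -0.149, 0.2375]
ee_rot: [-0.045, 0.999, 0.0, -0.001]
ft_force: [0.0, 0.5, -0.8]
grip_width: 0.217
grasp_force: 39.2
t 11.8 p [ 0.4652 -0.149   0.2375] y-axis [-0.09   0.996  0.   ] z [-0.001  0.    -1.   ] F [ 0.   0.5 -0.8] w 0.217 g 39.2
scraper [([0.505, -0.148, 0.223], 0.8)]
scraper_tip [([0.562, -0.141, 0.179], 0.64)]
scraper [([0.5, -0.147, 0.216], 0.53)]
scraper_tip [([0.561, -0.141, 0.174], 0.64)]
keeper_knob [([0.6, -0.221, 0.171], 0.82)]
solder_board [([0.546, 0.181, 0.002], 0.63)]
```

View pics/s4c.png

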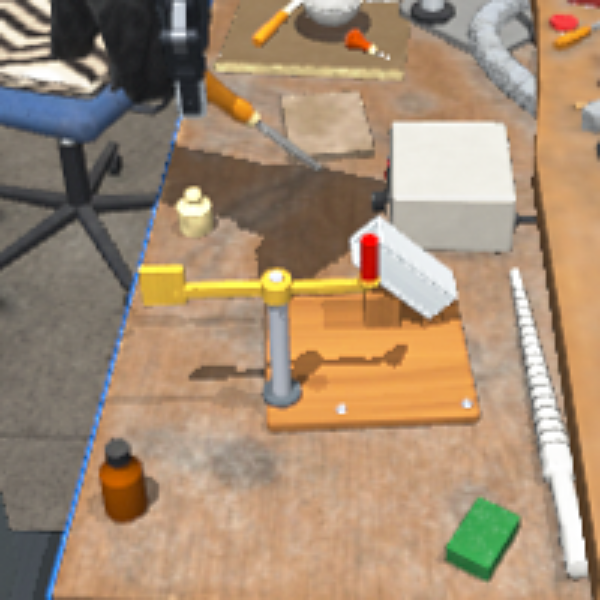

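The side crop shows the scraper clear of the sheath and held, tilted tip-down about 40°, with the keeper open. The moves have no pitch, so I will press the tip on the board top to pivot the scraper level in the fingers. First carry it over.

```bash
python3 -m jog '{"offset":[[0,0.027,0],[0,0.027,0],[0,0.027,0],[0,0.027,0],[0,0.027,0],[0,0.027,0],[0,0.027,0],[0,0.027,0],[0,0.027,0],[0,0.027,0],[0,0.027,0],[0,0.027,0],[0,0,-0.03],[0,0,-0.03],[0,0,-0.03],[0,0,-0.03],[0,0,0],[0,0,0]],"yaw":[0,0,0,0,0,0,0,0,0,0,0,0,0,0,0,0,0,0],"jaw":[1,1,1,1,1,1,1,1,1,1,1,1,1,1,1,1,1,1]}' 25
python3 - <<'E'
from h import *
st()
for c in ["wrist","side","top"]:
    p=manip.camera(c); print(c);find(p,["scraper","scraper_tip","solder_board"])
    if c=="side": cv2.imwrite("pics/s5c.png",cv2.resize(p["frame"][130:250,240:400,::-1],(800,600)))
E
```

```text
clock: 13.7
position: [0.465, 0.1746, 0.1178]
ee_rot: [-0.045, 0.999, -0.001, -0.001]
ft_force: [0.3, -0.3, 0.2]
grip_width: 0.216
grasp_force: 39.2
t 13.7 p [0.465  0.1746 0.1178] y-axis [-0.09   0.996 -0.001] z [-0.003 -0.001 -1.   ] F [ 0.3 -0.3  0.2] w 0.216 g 39.2
wrist
scraper [([0.505, 0.176, 0.105], 0.63)]
scraper_tip [([0.559, 0.185, 0.057], 0.84), ([0.505, 0.174, 0.103], 0.34)]
solder_board []
side
scraper [([0.504, 0.178, 0.1], 0.66)]
scraper_tip [([0.565, 0.185, 0.058], 0.58)]
solder_board [([0.547, 0.182, 0.001], 0.68), ([0.562, 0.186, 0.062], 0.45)]
top
scraper [([0.505, 0.176, 0.106], 0.53)]
scraper_tip [([0.562, 0.179, 0.056], 0.43)]
solder_board [([0.547, 0.181, -0.003], 0.72)]
```

View pics/s5c.png

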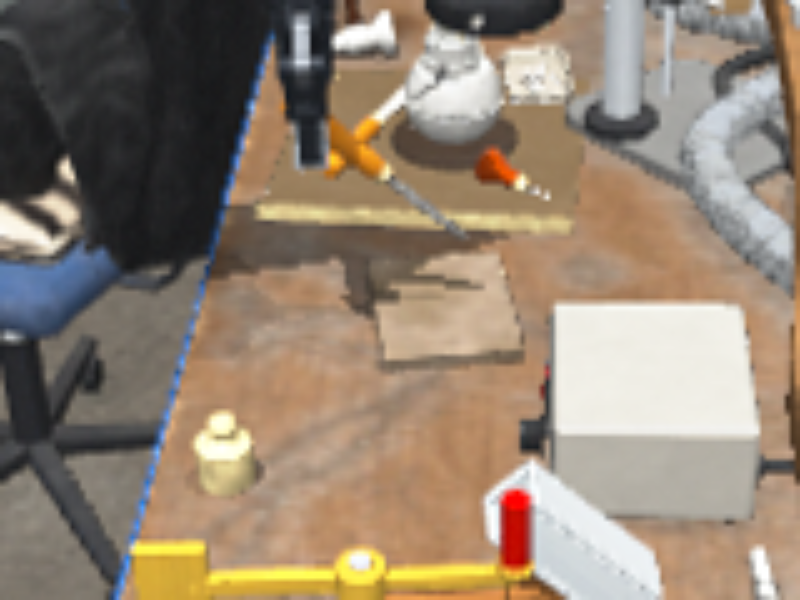

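The tip at crop (465,235) hangs over the board with about 45 mm of clearance; there is nothing under the fingers. Lower it and pivot halfway, checking the force.

```bash
python3 -m jog '{"offset":[[0,0,-0.015],[0,0,-0.015],[0,0,-0.012],[-0.002,0,-0.004],[-0.003,0,-0.004],[-0.003,0,-0.004],[-0.003,0,-0.004],[-0.003,0,-0.004],[-0.002,0,-0.004],[-0.002,0,-0.004],[0,0,0],[0,0,0]],"yaw":[0,0,0,0,0,0,0,0,0,0,0,0],"jaw":[1,1,1,1,1,1,1,1,1,1,1,1]}' 25
python3 - <<'E'
from h import *
st()
for c in ["wrist","side"]:
    p=manip.camera(c); print(c);find(p,["scraper","scraper_tip"])
E
```

```text
clock: 15.3
position: [0.4473, 0.1749, 0.0481]
ee_rot: [-0.045, 0.999, -0.0, -0.0]
ft_force: [-2.1, -0.0, 2.6]
grip_width: 0.216
grasp_force: 36.6
t 15.3 p [0.4473 0.1749 0.0481] y-axis [-0.09   0.996 -0.   ] z [-0.001 -0.    -1.   ] F [-2.1 -0.   2.6] w 0.216 g 36.6
wrist
scraper [([0.5, 0.178, 0.044], 0.87)]
scraper_tip []
side
scraper [([0.488, 0.179, 0.039], 0.41)]
scraper_tip [([0.42, -0.336, -0.001], 0.64), ([0.685, -0.361, 0.001], 0.58)]
```

```bash
python3 -m jog '{"offset":[[-0.002,0,-0.004],[-0.002,0,-0.004],[-0.002,0,-0.004],[-0.001,0,-0.004],[-0.001,0,-0.004],[-0.001,0,-0.004],[-0.001,0,-0.004],[-0.001,0,-0.004],[0,0,-0.003],[0,0,0],[0,0,0]],"yaw":[0,0,0,0,0,0,0,0,0,0,0],"jaw":[1,1,1,1,1,1,1,1,1,1,1]}' 25
python3 -c "
from h import *
st()"
```

```text
clock: 16.52
position: [0.4368, 0.1749, 0.0132]
ee_rot: [-0.045, 0.999, -0.0, -0.0]
ft_force: [-0.9, -0.2, 1.8]
grip_width: 0.214
grasp_force: 34.5
t 16.52 p [0.4368 0.1749 0.0132] y-axis [-0.09   0.996 -0.   ] z [-0. -0. -1.] F [-0.9 -0.2  1.8] w 0.214 g 34.5
```

```bash
python3 -m jog '{"offset":[[0,0,0],[0,0,0.005],[0,0,0.015],[0,0,0.02],[0,0,0.02],[0,0,0.02],[-0.003,0,0.02],[-0.004,0,0.02],[-0.004,0,0.02],[-0.003,0,0.01],[0,0,0],[0,0,0],[0,0,0],[0,0,0]],"yaw":[0,0,0,0,0,0,0,0,0,0,0,0,0,0],"jaw":[1,1,1,1,1,1,1,1,1,1,1,1,1,1]}' 40
python3 - <<'E'
from h import *
st()
for c in ["wrist","top","side"]:
    p=manip.camera(c); print(c);find(p,["scraper","scraper_tip","solder_board","keeper_knob","oil_bottle","brass_weight"])
cv2.imwrite("pics/s6c.png",cv2.resize(p["frame"][110:230,240:400,::-1],(800,600)))
E
```

```text
clock: 17.68
position: [0.4223, 0.1746, 0.1621]
ee_rot: [-0.045, 0.999, -0.0, -0.001]
ft_force: [0.4, -0.3, -0.4]
grip_width: 0.213
grasp_force: 39.0
t 17.68 p [0.4223 0.1746 0.1621] y-axis [-0.09   0.996 -0.001] z [-0.002 -0.001 -1.   ] F [ 0.4 -0.3 -0.4] w 0.213 g 39.0
wrist
scraper [([0.481, 0.178, 0.17], 0.65)]
scraper_tip []
solder_board []
keeper_knob []
oil_bottle []
brass_weight [([0.43, 0.008, -0.001], 0.66)]
top
scraper [([0.477, 0.177, 0.172], 0.41)]
scraper_tip [([0.547, 0.182, 0.164], 0.62)]
solder_board [([0.55, 0.182, -0.001], 0.85)]
keeper_knob [([0.602, -0.223, 0.171], 0.59), ([0.426, 0.006, -0.0], 0.55)]
oil_bottle [([0.42, -0.337, 0.001], 0.51)]
brass_weight [([0.426, 0.004, -0.001], 0.57)]
side
scraper [([0.473, 0.178, 0.166], 0.43)]
scraper_tip [([0.548, 0.184, 0.163], 0.43), ([0.422, -0.333, 0.0], 0.27)]
solder_board [([0.543, 0.179, -0.0], 0.76)]
keeper_knob [([0.602, -0.225, 0.171], 0.9)]
oil_bottle [([0.424, -0.336, 0.0], 0.55)]
brass_weight [([0.42, -0.001, 0.0], 0.54)]
```

View pics/s6c.png

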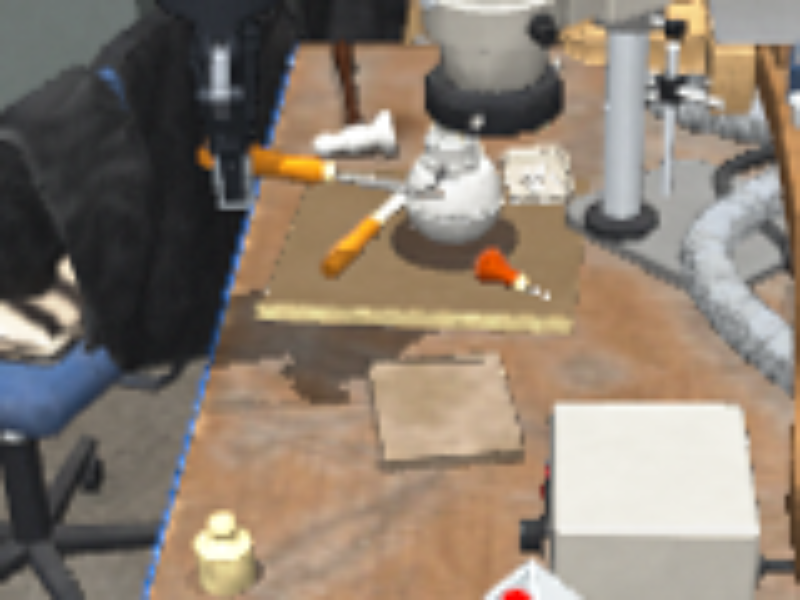

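The scraper is level in the side crop (tip at about (405,188)). It measures about 5–8° off level, tip at (0.548,0.183,0.163) against board centre (0.546,0.181), with the keeper open and the other objects in place. Handing in.

```bash
python3 -c "
from h import *
st(); print(manip.hand_in())"
```

```text
t 18.73 p [0.4227 0.175  0.1633] y-axis [-0.09   0.996  0.   ] z [-0.  0. -1.] F [ 0.  -0.4 -1. ] w 0.21 g 39.0
the job is handed in; nothing more can be done
None
```

I handed the job in at 18.7 s, but the hand-in returned no verdict: the keeper is open at its stop, and the scraper is held still about 5–8° off level, its tip about 16 cm up and about 2 mm from the board's centre by camera estimate.

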